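Read and unplug the marked data stick from the laser-marking nest

ROBOT

A 7-joint arm with a two-finger parallel gripper is mounted at the origin on the work surface. World frame = base frame: x ahead of the robot, y to its left, z up, the work surface at z = 0. Lengths are in m, angles in degrees, forces in N, time in s.
With the tool pointing down it reaches from about 0.4 to 0.85 m from the base axis. Payload 6.9 kg.
Tool frame: the origin (TCP) lies at the very end of the fingers, on their centre line; the grasp point (between the pads) lies 19 mm behind it; z points along the fingers, y is the direction in which the jaws open and shut (so a half turn about z gives the same grasp; the last joint's range is limited). The gripper opens to 85 mm and grips with 20 to 120 N. Pads are 22 mm wide; open, the fingers measure 114 mm over their backs; the gripper's body (76 mm by 85 mm) begins 54 mm behind the grasp point. The pads swing forward as they close: fully open they stand 13 mm farther back than shut.
Start: joints at [-70.216, 29.078, -13.613, 85.955, 7.202, 65.827, -8.869], TCP at [0.148, 0.607, 0.231] pointing down, gripper open.
Joint ranges: [-176.47, 176.47], [-13.61, 117.27], [-81.72, 77.17], [0.22, 143.17], [-87.28, 267.28], [10, 112.55], [-165.47, 165.47]. Speed limits (degrees/s): [136.94, 136.94, 180, 180, 180, 180, 180].

INTERFACE

Orientations are given as a 3x3 rotation matrix whose columns are the frame's x, y, z axes.
In Python, from cell import sensors, viewer, ticket gives the robot as it stands.
- The arm moves only by the shell command python3 -m crank 'ROWS' [FORCE]. ROWS is JSON, a list of rows, each a list of 3 entries, a list of its own where there are three numbers: the shift along the world's x, y, z in cm, then the turn, a rotation vector about the world's x, y, z in degrees, then the finger opening in cm, from 0 to 8.54. A call has 1 to 10 rows; each row is the pose to reach, as a shift and turn from the pose measured when the call began; what a row does not reach only later rows make up. A row lasts 1/10 s, in which the tool goes at most 50 mm and 8.59 degrees, less where a joint would pass 70% of its speed; a pose out of reach is approached as far as the arm can. A call with a gripper value outside its range is refused whole. The fingers move at their own pace and stop on an object; FORCE is the grip in N (left out, the last holds). Time passes only in rows, so rows that repeat a pose let the fingers close. It gives the time, the measured TCP pose, the force and the opening at its end, in the units of the state.
- sensors.state(): the state, without advancing time (a new reading comes with each control period).
- viewer.grab_frame(name): name is "side" or "top" or "wrist"; returns (picture, depth): 384x512x3 uint8, red, green, blue; 384x512 float32, m along the optical axis (not along the pixel's ray), 0 where there is no reading.
- viewer.camera_info(name): a dict with "fx", "fy", "cx", "cy" (pixels), "k1" (the pictures are not rectified: a ray, as slopes to the right and down, at radius r is drawn at 1 + k1 r^2 times it, then the intrinsics apply), "T" (4x4, takes a point from camera to world coordinates); the wrist camera has in their place "mount" (4x4, takes a point from camera to tool coordinates, whose origin is the TCP and whose axes are the flange's). Camera axes: x right, y down, z forward; pixel columns grow to the right and rows downward; lengths in m; the calibration is good to about 2 mm. A picture is of the moment at which its call begins: read the wrist's pose just before it. camera_info takes no time and is no camera call.
- ticket.finish_job(): hands the job in, once; it reports no verdict.
The state is a dict: "t": time; "joints": joint angles; "joint_vel": joint speeds; "joint_torque": joint torques, N m; "ee_pos": TCP position; "orientation": TCP orientation; "wrist_force": force on the tool from outside, world axes, zero at the start; "torque": the same for the moment, N m; "finger_gap": finger opening in m.
Only numpy, scipy, OpenCV 4.12 (cv2) and the standard library are available. Lean on these libraries where they do the work, as an engineer would, in place of code of your own. Each camera call takes 0.05 s, during which the arm holds its last target. There are 200 camera calls.

TASK

Three aluminium data sticks are plugged into the laser-marking nest and only one has been marked with a square code. Book it out: take the hand code reader from its holster and hold it upright and still for a full second about 7 cm straight above the code while the stick is still plugged in, then stand the reader back in its holster. After that pull the marked stick straight back out of its sprung socket and lower it, not dropping it, flat and code up onto the free floor of the finished-parts tray, leaving the two blank sticks fully home and the finished stick and the bottle undisturbed.

Things in the scene. Friction and masses are not known exactly. Their poses are not given: they have to be found in the camera images.
- fixture: Laser-marking fixture, fixed: perforated aluminium plate 180 (x) x 200 (y) x 12 mm, origin at the centre of its underside on the bench. On it a dark socket block (x 4 to 36, y -72 to 72, top z 56 mm; spring-plunger collars to z 62) with three sockets in its -x face, and a flat fence 8 mm high along the plate's +x edge. Sticks plug in along the fixture's +x and come out along its -x.
- socket_a (a point): Mouth of the socket at y -46 mm in the block's -x face, 37 mm above the bench; fixture axes. A sprung ball in the socket sits in the groove of the tongue: pulling out takes about 8 to 14 N over the first 5 mm, then less; the tongue is clear after 18 mm. Each stick lies on a saddle 13 mm wide and 20 mm above the plate, with plain plate beside it.
- socket_b (a point): The same for the middle socket, y 0. With a stick fully home, the stick's origin is 23.6 mm before the mouth (-x) and 5 mm below it, 32 mm above the bench. Neighbouring stick bodies are 26 mm apart.
- socket_c (a point): The same for the socket at y +46 mm.
- stick: The stick to book out: aluminium sleeve, black ends, the one in the nest with a dark square code in the middle of its top face. Starts fully home in one of the three sockets. Body 46 (x) x 20 (y) x 10 mm (z), plus a steel plug tongue 18 x 12 x 4.6 mm on its +x end, grooved on top; about 30 g. Origin: centre of the body's underside; x towards the tongue, z out of the top face.
- code (a point): Centre of the dark engraved square code, 12 x 12 mm, on the marked stick's top face (10 mm above the stick's origin); axes as the stick's.
- blank_a: A blank stick, same shape but with a plain top, plugged in the nest; it stays there. Body 46 (x) x 20 (y) x 10 mm (z), plus a steel plug tongue 18 x 12 x 4.6 mm on its +x end, grooved on top; about 30 g. Origin: centre of the body's underside; x towards the tongue, z out of the top face.
- blank_b: The other blank stick, likewise; it stays there. Body 46 (x) x 20 (y) x 10 mm (z), plus a steel plug tongue 18 x 12 x 4.6 mm on its +x end, grooved on top; about 30 g. Origin: centre of the body's underside; x towards the tongue, z out of the top face.
- reader: Dark hand code reader, about 220 g, upright, any yaw. Origin: centre of the window in its underside; z up. It looks along -z, reads by itself 30 to 120 mm from the window. Round head 54 mm in diameter up to z 36, taper to z 52, then a straight handle 40 (x) by 30 mm (y) up to z 142, cap to z 145; small trigger bump on the handle's -x face, not to be pressed.
- holster: Round open holster for the reader, fixed to the bench: grey cup, inner radius 33 mm, 32 mm high, on a foot disc of radius 50 mm. Origin on the bench under its centre, z up.
- holster_floor (a point): Centre of the holster's inner floor, 8 mm above the bench, where the reader's window stands.
- tray: Finished-parts tray, green plastic, open top, fixed to the bench: 170 (x) x 150 (y) x 35 mm high, walls and floor 4 mm. Origin: centre of its underside; z up. It stands to one side of the fixture and the holster to the other, either way round.
- done_stick: A finished stick, with code, lying in the tray near the tray's +y wall. Body 46 (x) x 20 (y) x 10 mm (z), plus a steel plug tongue 18 x 12 x 4.6 mm on its +x end, grooved on top; about 30 g. Origin: centre of the body's underside; x towards the tongue, z out of the top face.
- bottle: White solvent bottle, standing, diameter 56, height 160 mm, loose (220 g). Origin: centre of its underside. Stands beside the fixture, left or right.
- cover_bin: Small fixed bin filled with loose aluminium covers, 90 (x) x 56 (y), covers heaped to 50 mm high. Origin: centre of its underside. Stands on the side of the fixture away from the bottle.
- nozzle: Fixed fume-extraction nozzle behind the nest: foot disc radius 34 mm, black pipe radius 14 mm up to z 116 mm, from its top a funnel pointing to its -x and down, mouth radius 28 mm, reaching 68 mm from the pipe's axis, between z 50 and 116 mm. Origin: centre of the foot's underside.

How it is judged:
By the outcome, as a careful person would: the job done as asked, in the order asked, and still so for the second after the job is handed in, with the robot touching nothing.
It also fails if it takes over 72 s, if anything falls off the work surface, if the arm or the gripper's body presses on something with over 40 N, if the wrist force passes 120 N, or if a joint passes its speed limit or range.

## Working session

There is one attempt and no reset: what is moved stays moved. The work goes in short steps, Python scripts to look and compute and a shell command to move; the robot and the scene stay as the last step left them, time stands still between calls to the robot, and variables do not carry over. Pictures are saved under pics/ and viewed, about 8 in all and at most 12, crops included, and the job is handed in when it is done.

```bash
ls; mkdir -p pics; cat > h.py <<'E'
import numpy as np, cv2
from cell import sensors, viewer, ticket
def grab(name,fn=None):
    s=sensors.state(); im,d=viewer.grab_frame(name); ci=viewer.camera_info(name)
    if 'T' in ci: T=np.array(ci['T'])
    else:
        A=np.eye(4);A[:3,:3]=s['orientation'];A[:3,3]=s['ee_pos'];T=A@np.array(ci['mount'])
    if fn: cv2.imwrite('pics/'+fn,im[:,:,::-1])
    np.savez('/tmp/%s.npz'%(fn or name),im=im,d=d,T=T,k=[ci[k] for k in('fx','fy','cx','cy','k1')])
    return im,d,T,ci
def load(fn):
    z=np.load('/tmp/%s.npz'%fn); return z['im'],z['d'],z['T'],dict(zip(('fx','fy','cx','cy','k1'),z['k']))
def slopes(u,v,ci):
    K=np.array([[ci['fx'],0,ci['cx']],[0,ci['fy'],ci['cy']],[0,0,1.]])
    p=np.stack([np.ravel(u),np.ravel(v)],1).astype(np.float64)[:,None]
    return cv2.undistortPoints(p,K,np.array([ci['k1'],0,0,0.]))[:,0]
def onplane(u,v,z,T,ci):
    a=slopes(u,v,ci); r=np.c_[a,np.ones(len(a))]@T[:3,:3].T; t=(z-T[2,3])/r[:,2]
    return T[:3,3]+r*t[:,None]
def cloud(d,T,ci):
    v,u=np.indices(d.shape); a=slopes(u,v,ci); z=d.ravel()[:,None]
    P=np.c_[a*z,z]@T[:3,:3].T+T[:3,3]; P[d.ravel()==0]=np.nan
    return P.reshape(d.shape+(3,))
E
python3 - <<'E'
from h import *
s=sensors.state();print(s)
for n in('top','side'):
    im,d,T,ci=grab(n,n+'1.png');print(n,T.round(3).tolist(),ci['fx'],ci['k1'])
E
```

```text
pics
{'t': 0.0, 'joints': array([-70.21799582,  29.12687151, -13.60881407,  86.01019171,
         7.20270372,  65.82776412,  -8.86990741]), 'joint_vel': array([-0.02920434,  0.0577275 ,  0.00747126, -0.03061601,  0.00130799,
       -0.05205915, -0.05491074]), 'joint_torque': array([-1.42488479e-03, -6.20573401e+01, -2.18724534e+00, -2.49659640e+01,
        1.27082810e-02,  1.19070322e-02,  4.85070245e-05]), 'ee_pos': array([0.14837887, 0.60659464, 0.2304061 ]), 'orientation': array([[-9.71397241e-01,  2.37459989e-01, -3.91355355e-04],
       [ 2.37460306e-01,  9.71395563e-01, -1.80653967e-03],
       [-4.88200337e-05, -1.84779901e-03, -9.99998292e-01]]), 'wrist_force': array([ 0.27450844, -0.44429315, -0.17712822]), 'torque': array([-0.05065133,  0.048093  ,  0.01115497]), 'finger_gap': 0.08525143178550107}
top [[0.022, -0.998, 0.062, 0.52], [-1.0, -0.021, 0.015, 0.009], [-0.013, -0.062, -0.998, 1.234], [0.0, 0.0, 0.0, 1.0]] 467.5447563869763 0.005111591643668038
side [[0.981, -0.105, 0.163, 0.362], [-0.194, -0.599, 0.777, -1.015], [0.016, -0.794, -0.607, 0.865], [0.0, 0.0, 0.0, 1.0]] 433.30139363022454 -0.12544330884422925
```

View pics/top1.png

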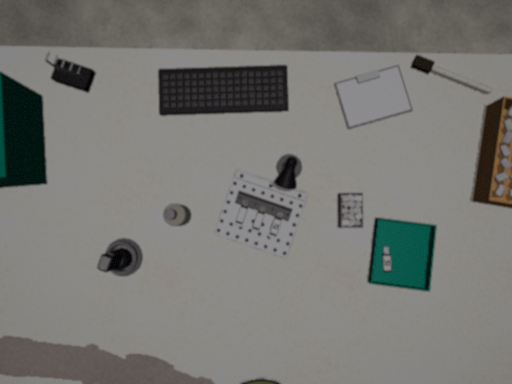

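View pics/side1.png

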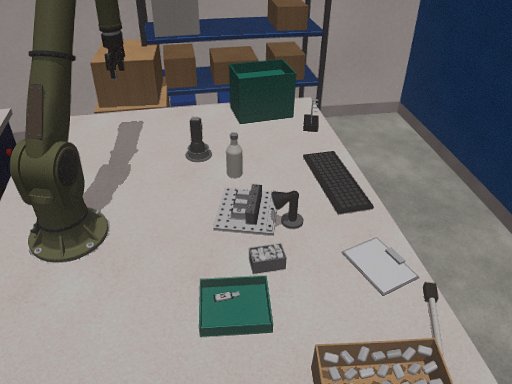

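The top view shows the reader in its holster at (120,257), bottle (176,215), nest (261,212), nozzle (288,170), cover bin (350,210) and tray (402,254) with the finished stick at (387,260). The side view agrees.

```bash
python3 - <<'E'
from h import *
im,d,T,ci=load('top1.png'); P=cloud(d,T,ci)
def reg(u0,u1,v0,v1,z0,z1,name):
    Q=P[v0:v1,u0:u1].reshape(-1,3); m=(Q[:,2]>z0)&(Q[:,2]<z1); Q=Q[m]
    (c,sz,a)=cv2.minAreaRect(Q[:,:2].astype(np.float32)); print(name,len(Q),'mean',Q.mean(0).round(4),'rect',np.round(c,4),np.round(sz,3),round(a,1))
print('bench z',np.nanmedian(P[300:320,200:300,2]))
reg(90,150,235,285,.13,.18,'readertop')
reg(90,150,235,285,.03,.047,'cup')
reg(155,195,195,235,.13,.18,'bottle')
reg(205,320,165,262,.006,.02,'plate')
reg(225,295,185,225,.05,.066,'block')
reg(330,370,185,235,.03,.07,'bin')
reg(360,445,210,300,.025,.045,'tray')
reg(270,310,145,190,.06,.13,'nozzle')
g=im[160:270,200:320]; g2=im[235:285,85:150]
cv2.imwrite('pics/z1.png',cv2.hconcat([cv2.resize(g[:,:,::-1],(600,550),interpolation=cv2.INTER_CUBIC),cv2.copyMakeBorder(cv2.resize(g2[:,:,::-1],(200,154)),0,396,0,0,cv2.BORDER_CONSTANT)]))
hsv=cv2.cvtColor(im,cv2.COLOR_RGB2HSV)
m=cv2.inRange(hsv,(65,80,30),(95,255,255)); m[:,:350]=0
c=max(cv2.findContours(m,0,2)[0],key=cv2.contourArea); X=onplane(c[:,0,0],c[:,0,1],.035,T,ci)
print('tray col',cv2.minAreaRect(X[:,:2].astype(np.float32)))
E
```

```text
bench z -0.0011203103655420543
readertop 242 mean [0.4186 0.3671 0.1474] rect [0.4186 0.3697] [0.03  0.042] 73.1
cup 149 mean [0.4234 0.3576 0.036 ] rect [0.4211 0.3646] [0.079 0.069] 21.2
bottle 111 mean [0.5333 0.2212 0.1577] rect [0.534  0.2217] [0.023 0.025] 1.2
plate 3910 mean [0.5398 0.0107 0.0117] rect [ 0.545  -0.0006] [0.248 0.27 ] 2.9
block 724 mean [0.561  0.0046 0.0556] rect [0.5613 0.005 ] [0.144 0.033] 72.2
bin 797 mean [ 0.5541 -0.2183  0.0418] rect [ 0.5546 -0.2194] [0.089 0.057] 1.3
tray 571 mean [ 0.4507 -0.3467  0.0333] rect [ 0.455  -0.3306] [0.2   0.183] 84.3
nozzle 474 mean [ 0.6344 -0.0521  0.1033] rect [ 0.6399 -0.047 ] [0.078 0.052] 3.0
tray col ((0.4474997818470001, -0.3493294417858124), (0.1526150405406952, 0.1638311892747879), 84.05622863769531)
```

View pics/z1.png

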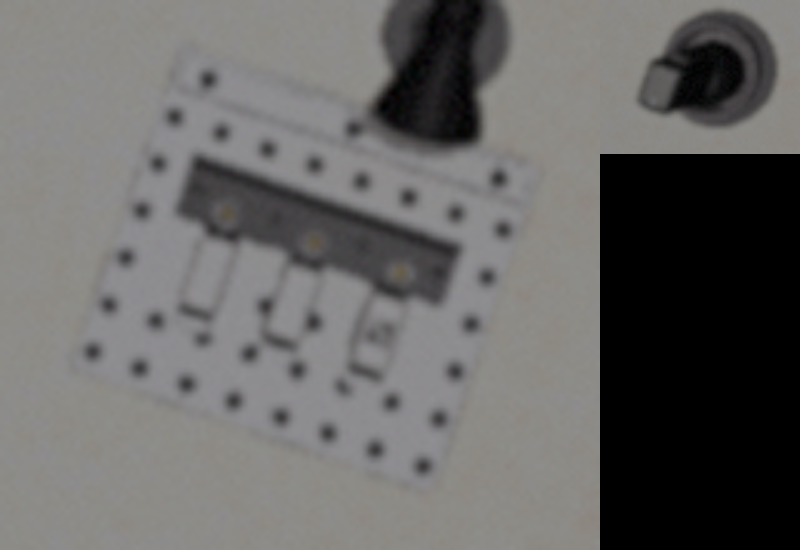

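The crop shows the code on the right-hand stick, crop pixel (383,333), which is socket a. The tray is to the right and the reader to the left. Next I go above the reader and look with the wrist camera.

```bash
python3 -m crank '[[[3,-2.5,1],[0,0,0],8.5],[[6,-5.5,2],[0,0,0],8.5],[[10,-8.5,3],[0,0,-1],8.5],[[14,-12,4],[0,0,-1],8.5],[[18,-15.5,5],[0,0,-2],8.5],[[21.5,-19,6],[0,0,-2],8.5],[[24.5,-21.5,6],[0,0,-3],8.5],[[26.5,-23.3,6],[0,0,-3],8.5],[[27,-23.8,6],[0,0,-3],8.5],[[27,-23.8,6],[0,0,-3],8.5]]' 60
python3 - <<'E'
from h import *
im,d,T,ci=grab('wrist','w1.png');print(np.array(ci['mount']).round(3).tolist(),ci['fx'],T[:3,3])
s=sensors.state();print(s['t'],s['ee_pos'],s['wrist_force'],s['joints'])
P=cloud(d,T,ci); Q=P.reshape(-1,3); Q=Q[(Q[:,2]>.145)&(Q[:,2]<.16)&(np.hypot(Q[:,0]-.419,Q[:,1]-.369)<.05)]
print(len(Q),Q.mean(0) if len(Q) else 0)
if len(Q)>20: print(cv2.minAreaRect(Q[:,:2].astype(np.float32)))
E
```

```text
t: 1.1
ee_pos: [0.4189, 0.3678, 0.2901]
orientation: [[-0.957, 0.29, -0.001], [0.29, 0.957, -0.002], [0.0, -0.002, -1.0]]
wrist_force: [-0.2, 0.7, 0.2]
finger_gap: 0.0851
[[-0.001, -0.963, -0.271, 0.069], [1.0, -0.001, -0.0, 0.0], [0.0, -0.271, 0.963, -0.143], [0.0, 0.0, 0.0, 1.0]] 344.69994859690433 [0.35289691 0.38858879 0.43329024]
1.15 [0.41766551 0.3691494  0.2902045 ] [-0.37325849  0.30296661 -0.00282249] [-37.70668699  20.4577424   -9.16657846  90.50880301   3.39931392
  69.42736822  25.76979053]
1403 [0.41576629 0.37321049 0.15108975]
((0.4170410931110382, 0.3728424310684204), (0.029243677854537964, 0.038913480937480927), 69.6865463256836)
```

View pics/w1.png

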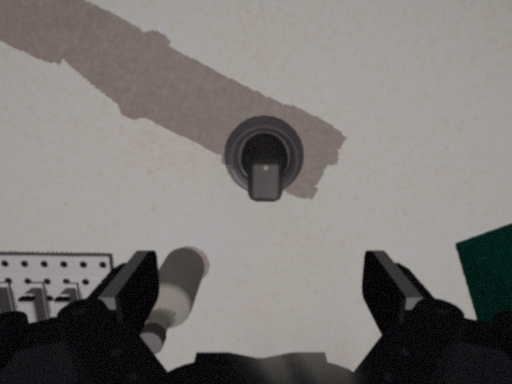

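The wrist view shows the reader cap at (265,183), with its faces nearly aligned to the tool and its top at z 0.151 as expected. Now the grasp.

```bash
python3 -m crank '[[[0,0.2,-3],[0,0,-1],8.5],[[0,0.2,-7],[0,0,-1],8.5],[[0,0.2,-11],[0,0,-1],8.5],[[0,0.2,-15],[0,0,-1],7],[[0,0.2,-18],[0,0,-1],6],[[0,0.2,-19.2],[0,0,-1],5],[[0,0.2,-19.4],[0,0,-1],4],[[0,0.2,-19.4],[0,0,-1],2],[[0,0.2,-19.4],[0,0,-1],2],[[0,0.2,-19.4],[0,0,-1],2]]' 60; python3 -m crank '[[[0,0,0],[0,0,0],2],[[0,0,0],[0,0,0],2],[[0,0,0],[0,0,0],2],[[0,0,0],[0,0,0],2]]'
```

```text
t: 2.15
ee_pos: [0.418, 0.3717, 0.0974]
orientation: [[-0.953, 0.304, -0.0], [0.304, 0.953, 0.0], [0.0, -0.0, -1.0]]
wrist_force: [0.2, -0.6, -1.3]
finger_gap: 0.029
t: 2.55
ee_pos: [0.4181, 0.3716, 0.0975]
orientation: [[-0.953, 0.304, -0.0], [0.304, 0.953, 0.0], [0.0, -0.0, -1.0]]
wrist_force: [0.2, 0.1, -2.0]
finger_gap: 0.0294
```

```bash
python3 -m crank '[[[0,0,1],[0,0,0],2],[[0,0,3],[0,0,0],2],[[0,0,6],[0,0,0],2],[[0,0,10],[0,0,0],2],[[0,0,14],[0,0,0],2],[[0,0,17],[0,0,0],2],[[1,-3,17.5],[0,0,0],2],[[2,-6,17.5],[0,0,0],2],[[2,-9,17.5],[0,0,0],2],[[3,-11,17.5],[0,0,0],2]]'
python3 - <<'E'
from h import *
im,d,T,ci=load('top1.png')
print('code ray guess',onplane([276.6],[226.6],.042,T,ci))
g=cv2.cvtColor(im,cv2.COLOR_RGB2GRAY)
# stick a: dark end/black pixels ; block mask centre
P=cloud(d,T,ci)
ex=np.array([.952,-.306]);ey=np.array([.306,.952]);o=np.array([.542,.011])
F=np.stack([(P[...,:2]-o)@ex,(P[...,:2]-o)@ey,P[...,2]],-1)
for y in(-46,0,46):
    m=(F[...,2]>.036)&(F[...,2]<.05)&(abs(F[...,1]*1e3-y)<18)&(F[...,0]<.0)&(F[...,0]>-.06)
    print(y,m.sum(),np.median(F[m]*1e3,0),[np.percentile(F[m][:,i]*1e3,[3,97]).round(1) for i in(0,1)])
m=(F[...,2]>.045)&(F[...,2]<.13)&(F[...,0]>.04)&(abs(F[...,1])<.1); Q=F[m]*1e3; print('nozzle F',Q.min(0),Q.max(0))
E
```

```text
t: 3.55
ee_pos: [0.4473, 0.2593, 0.2734]
orientation: [[-0.952, 0.305, -0.0], [0.305, 0.952, -0.001], [0.0, -0.001, -1.0]]
wrist_force: [-0.1, 0.4, -1.6]
finger_gap: 0.0292
code ray guess [[ 0.50930829 -0.02966203  0.042     ]]
-46 126 [-21.38126315 -46.00666502  40.59331926] [array([-41. ,  -1.6]), array([-54.9, -36.5])]
0 124 [-20.73867248   0.18507531  40.67712684] [array([-41.1,  -1.4]), array([-9.,  9.])]
46 122 [-20.36918527  45.90126376  40.51634867] [array([-40.8,  -1.5]), array([36.6, 55. ])]
nozzle F [ 74.49392781 -61.21069249  54.69131232] [153.20188516  -6.429188   119.59270675]
```

```bash
python3 -m crank '[[[0.5,-3,0],[0,0,0],2],[[1,-6.5,0],[0,0,0],2],[[2,-10,0],[0,0,0],2],[[3,-14,0],[0,0,0],2],[[4,-18,0],[0,0,0],2],[[5,-22,-1],[0,0,0],2],[[5.7,-25.5,-3.5],[0,0,0],2],[[6.1,-27.8,-5.7],[0,0,0],2],[[6.2,-28.7,-7],[0,0,0],2],[[6.2,-28.7,-7.2],[0,0,0],2]]'
python3 - <<'E'
from h import *
grab('side','s2.png'); im,d,T,ci=grab('top','t2.png')
a=cv2.imread('pics/s2.png')[130:280,180:330]; b=cv2.imread('pics/t2.png')[150:300,200:350]
cv2.imwrite('pics/z2.png',cv2.hconcat([cv2.resize(a,(400,400)),cv2.resize(b,(400,400))]))
im,d,T,ci=grab('wrist','w2.png');s=sensors.state();print(s['ee_pos'],s['t'])
E
```

```text
t: 4.55
ee_pos: [0.5083, -0.0295, 0.2004]
orientation: [[-0.951, 0.308, -0.003], [0.308, 0.951, -0.001], [0.002, -0.002, -1.0]]
wrist_force: [-0.5, 0.1, -2.8]
finger_gap: 0.0293
[ 0.50963537 -0.02654586  0.20229904] 4.7
```

View pics/w2.png

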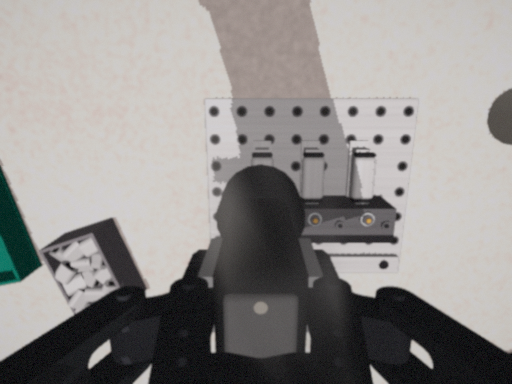

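View pics/z2.png

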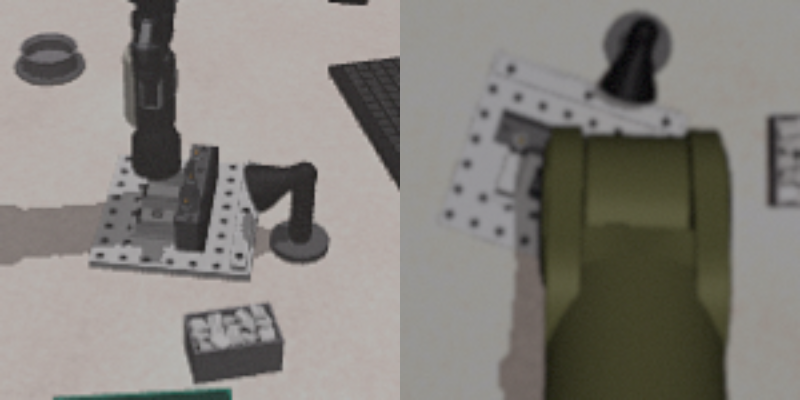

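The wrist view shows the reader head at column 262 over the left stick in the image (black end at (262,154)). The side crop shows it upright above the stick that shows a code. I check the position by ray before holding.

```bash
python3 - <<'E'
from h import *
im,d,T,ci=load('w2.png')
X=onplane([262,313,364],[154,154,154],.042,T,ci);print(X.round(4), np.linalg.norm(X[0]-X[1]))
ex=np.array([.952,-.306]);print('code~',X[0,:2]+ex*.0215)
# reader head outline centre at z~.148 (head top edge z 36 above window .112)
X=onplane([218,306,262],[205,205,166],.140,T,ci);print('head edges',X.round(4),np.linalg.norm(X[0]-X[1]))
P=cloud(d,T,ci);Q=P[280:345,225:300].reshape(-1,3);Q=Q[(Q[:,2]>.245)&(Q[:,2]<.27)];print('cap',len(Q),Q.mean(0))
s=sensors.state();print(s['ee_pos'])
E
```

```text
[[ 0.4887 -0.0184  0.042 ]
 [ 0.5025  0.0245  0.042 ]
 [ 0.5163  0.0673  0.042 ]] 0.04501992958844905
code~ [ 0.50920931 -0.0249606 ]
head edges [[ 0.4961 -0.05    0.14  ]
 [ 0.5129  0.0022  0.14  ]
 [ 0.481  -0.0164  0.14  ]] 0.054773897994895016
cap 4853 [ 0.50094555 -0.02338326  0.25695219]
[ 0.50963537 -0.02654586  0.20229904]
```

Reader and code agree to within 2–3 mm, at about 71 mm height. Small correction, then hold.

```bash
R='x'; python3 -m crank '[[[0.2,-0.1,-0.1],[0,0,0],2],[[0.2,-0.1,-0.1],[0,0,0],2],[[0.2,-0.1,-0.1],[0,0,0],2],[[0.2,-0.1,-0.1],[0,0,0],2],[[0.2,-0.1,-0.1],[0,0,0],2],[[0.2,-0.1,-0.1],[0,0,0],2],[[0.2,-0.1,-0.1],[0,0,0],2],[[0.2,-0.1,-0.1],[0,0,0],2],[[0.2,-0.1,-0.1],[0,0,0],2],[[0.2,-0.1,-0.1],[0,0,0],2]]'; python3 -m crank '[[[0,0,0],[0,0,0],2],[[0,0,0],[0,0,0],2],[[0,0,0],[0,0,0],2],[[0,0,0],[0,0,0],2],[[0,0,0],[0,0,0],2],[[0,0,0],[0,0,0],2],[[0,0,0],[0,0,0],2],[[0,0,0],[0,0,0],2],[[0,0,0],[0,0,0],2],[[0,0,0],[0,0,0],2]]'
```

```text
t: 5.7
ee_pos: [0.5116, -0.0276, 0.2013]
orientation: [[-0.953, 0.304, 0.001], [0.304, 0.953, 0.0], [-0.001, 0.0, -1.0]]
wrist_force: [0.4, 0.6, -1.9]
finger_gap: 0.0294
t: 6.7
ee_pos: [0.5116, -0.0276, 0.2013]
orientation: [[-0.953, 0.304, 0.001], [0.304, 0.953, 0.0], [-0.001, 0.0, -1.0]]
wrist_force: [1.1, -0.1, -2.8]
finger_gap: 0.0296
```

```bash
python3 -m crank '[[[0,0,0],[0,0,0],2],[[0,0,0],[0,0,0],2],[[0,0,0],[0,0,0],2],[[0,0,0],[0,0,0],2],[[0,0,0],[0,0,0],2],[[0,0,1],[0,0,0],2],[[0,0,3],[0,0,0],2],[[0,0,5.5],[0,0,0],2],[[0,1,7],[0,0,0],2],[[0,2,7.2],[0,0,0],2]]'; python3 - <<'E'
from h import *
im,d,T,ci=load('w1.png')
# holster foot disc radius 50 (z~.008) ; cup rim outer at z .032
g=cv2.cvtColor(im,cv2.COLOR_RGB2GRAY)
m=((g<90).astype(np.uint8))*255; m[:100]=0;m[215:]=0;m[:,:200]=0;m[:,320:]=0
c=max(cv2.findContours(m,0,1)[0],key=cv2.contourArea);print(cv2.boundingRect(c),cv2.contourArea(c))
for z in(.004,.008):
    X=onplane(c[:,0,0],c[:,0,1],z,T,ci);print(z,cv2.minEnclosingCircle(X[:,:2].astype(np.float32)))
E
```

```text
t: 7.7
ee_pos: [0.5127, -0.0075, 0.2759]
orientation: [[-0.952, 0.305, 0.005], [0.305, 0.952, 0.0], [-0.005, 0.002, -1.0]]
wrist_force: [0.3, 0.4, -2.7]
finger_gap: 0.0292
(224, 115, 80, 86) 4904.0
0.004 ((0.4246443212032318, 0.3713858723640442), 0.05482299625873566)
0.008 ((0.42397573590278625, 0.37154626846313477), 0.054313160479068756)
```

```bash
python3 -m crank '[[[-1,3,0],[0,0,0],2],[[-2,7,0],[0,0,0],2],[[-3.5,11,0],[0,0,0],2],[[-5,15,0],[0,0,0],2],[[-6,19.5,0],[0,0,0],2],[[-7,24,0],[0,0,0],2],[[-8,28,0],[0,0,0],2],[[-9,32,0],[0,0,0],2],[[-9.4,35.5,-1],[0,0,0],2],[[-9.5,37.5,-4],[0,0,0],2]]'; python3 -m crank '[[[0,0,-1],[0,0,0],2],[[0,0,-1],[0,0,0],2]]'
```

```text
t: 8.7
ee_pos: [0.4167, 0.3727, 0.2373]
orientation: [[-0.954, 0.301, 0.008], [0.301, 0.954, 0.006], [-0.006, 0.008, -1.0]]
wrist_force: [1.7, 0.3, -2.4]
finger_gap: 0.0294
t: 8.9
ee_pos: [0.4152, 0.3725, 0.2253]
orientation: [[-0.954, 0.299, 0.005], [0.299, 0.954, 0.003], [-0.004, 0.004, -1.0]]
wrist_force: [0.4, 0.1, -1.4]
finger_gap: 0.0294
```

```bash
python3 -m crank '[[[0.2,0,-2],[0,0,0],2],[[0.3,-0.1,-5],[0,0.2,0],2],[[0.3,-0.1,-7.5],[0,0.2,0],2],[[0.3,-0.1,-8],[0,0.2,0],2],[[0.3,-0.1,-8],[0,0.2,0],2],[[0.3,-0.1,-8],[0,0.2,0],2]]'; python3 - <<'E'
from h import *
im,d,T,ci=grab('wrist','w3.png'); im,d,T,ci=grab('side','s3.png')
a=cv2.imread('pics/w3.png'); b=cv2.imread('pics/s3.png')[90:190,150:250]
cv2.imwrite('pics/z3.png',cv2.hconcat([cv2.resize(a,(400,300)),cv2.resize(b,(300,300))]))
print(sensors.state()['ee_pos'])
E
```

```text
t: 9.5
ee_pos: [0.4192, 0.3716, 0.147]
orientation: [[-0.954, 0.3, 0.003], [0.3, 0.954, 0.004], [-0.002, 0.005, -1.0]]
wrist_force: [1.2, -0.4, -3.5]
finger_gap: 0.029
[0.41901419 0.37193876 0.14699038]
```

View pics/z3.png

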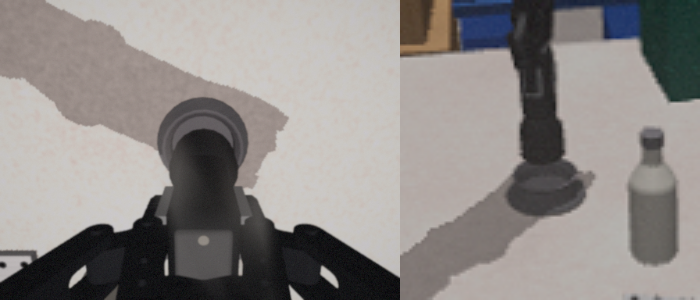

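Left: the reader head at (203,150) is centred on the cup at (202,140). Right: the side view confirms it is above the cup. Lowering.

```bash
python3 -m crank '[[[-0.1,0,-1],[0,0,0],2],[[-0.1,0,-2],[0,0,0],2],[[-0.1,0,-3],[0,0,0],2],[[-0.1,0,-4],[0,0,0],2],[[-0.1,0,-4.5],[0,0,0],2],[[-0.1,0,-4.7],[0,0,0],2],[[-0.1,0,-4.8],[0,0,0],2],[[-0.1,0,-4.9],[0,0,0],2],[[-0.1,0,-4.9],[0,0,0],2],[[-0.1,0,-4.9],[0,0,0],2]]'
```

```text
t: 10.6
ee_pos: [0.4182, 0.372, 0.0983]
orientation: [[-0.954, 0.3, 0.004], [0.3, 0.954, 0.005], [-0.002, 0.006, -1.0]]
wrist_force: [0.5, -0.0, -2.0]
finger_gap: 0.0294
```

```bash
python3 -m crank '[[[0,0,-0.1],[0,0,0],2],[[0,0,-0.1],[0,0,0],2],[[0,0,-0.1],[0,0,0],2]]'; python3 -m crank '[[[0,0,0],[0,0,0],4],[[0,0,0],[0,0,0],6],[[0,0,0],[0,0,0],6.5],[[0,0,0],[0,0,0],6.5],[[0,0,0],[0,0,0],6.5],[[0,0,0],[0,0,0],6.5]]'
```

```text
t: 10.9
ee_pos: [0.4182, 0.372, 0.0973]
orientation: [[-0.954, 0.3, 0.004], [0.3, 0.954, 0.005], [-0.002, 0.006, -1.0]]
wrist_force: [-1.0, -0.2, -2.9]
finger_gap: 0.0292
t: 11.5
ee_pos: [0.4182, 0.3721, 0.0974]
orientation: [[-0.954, 0.3, 0.004], [0.3, 0.954, 0.005], [-0.002, 0.006, -1.0]]
wrist_force: [0.9, 0.7, -0.5]
finger_gap: 0.0651
```

```bash
python3 -m crank '[[[0,0,2],[0,0,0],6.5],[[0,0,5],[0,0,0],6.5],[[0,0,9],[0,0,0],6.5],[[0,0,12],[0,0,0],6],[[0,-3,13],[0,0,0],4],[[0,-7,13],[0,0,0],2],[[0,-11,11],[0,0,0],2],[[0,-15,8],[0,0,0],2],[[0,-19,4],[0,0,0],2],[[0,-21.5,1],[0,0,0],2]]'; python3 - <<'E'
from h import *
im,d,T,ci=grab('top','t4.png');P=cloud(d,T,ci);Q=P[235:285,90:150].reshape(-1,3);Q=Q[(Q[:,2]>.13)&(Q[:,2]<.18)]
print(Q.mean(0),cv2.minAreaRect(Q[:,:2].astype(np.float32)))
E
python3 -m crank '[[[0,0,-3],[0,0.3,0],2],[[0,0,-6],[0,0.3,0],2],[[0,0,-8],[0,0.3,0],2],[[0,0,-9],[0,0.3,0],2],[[0,0,-9],[0,0.3,0],2]]'
```

```text
t: 12.5
ee_pos: [0.4182, 0.155, 0.1069]
orientation: [[-0.954, 0.301, 0.005], [0.301, 0.954, 0.005], [-0.004, 0.006, -1.0]]
wrist_force: [0.7, -0.4, -0.3]
finger_gap: 0.0197
[0.41994312 0.36723105 0.147019  ] ((0.4199582636356354, 0.3697882294654846), (0.030976733192801476, 0.041930269449949265), 71.24998474121094)
t: 13.05
ee_pos: [0.4147, 0.1491, 0.0114]
orientation: [[-0.953, 0.304, -0.01], [0.304, 0.953, -0.002], [0.009, -0.005, -1.0]]
wrist_force: [0.3, -0.6, 0.4]
finger_gap: 0.0201
```

```bash
python3 -m crank '[[[0,0,-0.4],[0,-0.5,0],2],[[0,0,-0.8],[0,-0.5,0],2],[[0,0,-0.9],[0,-0.5,0],2],[[0,0,-0.9],[0,-0.5,0],2]]'; python3 -m crank '[[[0,0,-0.1],[0,0,0],2],[[0,0,-0.1],[0,0,0],2]]'; python3 -m crank '[[[0,0,-0.1],[0,0,0],2],[[0,0,-0.1],[0,0,0],2]]';
```

```text
t: 13.45
ee_pos: [0.4149, 0.1492, 0.0027]
orientation: [[-0.953, 0.304, -0.001], [0.304, 0.953, -0.001], [0.0, -0.001, -1.0]]
wrist_force: [-0.1, -0.6, -0.3]
finger_gap: 0.0201
t: 13.65
ee_pos: [0.4151, 0.1492, 0.0019]
orientation: [[-0.953, 0.304, -0.0], [0.304, 0.953, -0.001], [-0.0, -0.001, -1.0]]
wrist_force: [0.1, 0.3, 0.5]
finger_gap: 0.0198
t: 13.85
ee_pos: [0.4151, 0.1492, 0.0009]
orientation: [[-0.953, 0.304, -0.0], [0.304, 0.953, -0.001], [-0.0, -0.001, -1.0]]
wrist_force: [-0.3, 0.7, 0.1]
finger_gap: 0.0198
```

```bash
python3 -m crank '[[[0,0,-0.1],[0,0,0],2],[[0,0,-0.1],[0,0,0],2]]'; python3 -m crank '[[[0,0,-0.1],[0,0,0],2],[[0,0,-0.1],[0,0,0],2]]';python3 -m crank '[[[0,0,-0.1],[0,0,0],2],[[0,0,-0.1],[0,0,0],2]]' | grep -E 'pos|force'
```

```text
t: 14.05
ee_pos: [0.4151, 0.1492, 0.0002]
orientation: [[-0.953, 0.304, 0.0], [0.304, 0.953, -0.001], [-0.001, -0.001, -1.0]]
wrist_force: [-0.5, -0.4, 6.8]
finger_gap: 0.0198
t: 14.25
ee_pos: [0.4152, 0.1493, 0.0002]
orientation: [[-0.953, 0.304, 0.001], [0.304, 0.953, -0.001], [-0.001, -0.001, -1.0]]
wrist_force: [-3.4, -1.1, 17.5]
finger_gap: 0.0201
ee_pos: [0.4152, 0.1492, 0.0001]
wrist_force: [-3.3, -0.7, 18.9]
```

Fingertip contact at TCP z ≈ 0 with a 20 mm gap, so the TCP height is accurate when nearly shut. The reader is back in its holster. Next, above the marked stick.

```bash
python3 -m crank '[[[0,0,3],[0,0,0],2],[[0,0,7],[0,0,0],2],[[1,-2,11],[0,0,0],3.2],[[3,-5,13],[0,0,0],3.2],[[5,-9,13],[0,0,0],3.2],[[7,-13,12],[0,0,0],3.2],[[8.5,-16,11],[0,0,0],3.2],[[9.2,-17.4,10],[0,0,0],3.2],[[9.3,-17.6,10],[0,0,0],3.2],[[9.3,-17.6,10],[0,0,0],3.2]]'; python3 - <<'E'
from h import *
im,d,T,ci=grab('wrist','w5.png');s=sensors.state();print(s['ee_pos'],s['finger_gap'])
E
```

```text
t: 15.45
ee_pos: [0.5075, -0.0257, 0.0998]
orientation: [[-0.953, 0.304, 0.0], [0.304, 0.953, 0.0], [-0.0, 0.0, -1.0]]
wrist_force: [0.4, 0.6, -0.6]
finger_gap: 0.0323
[ 0.50754385 -0.02501427  0.10016688] 0.032242400683286654
```

View pics/w5.png

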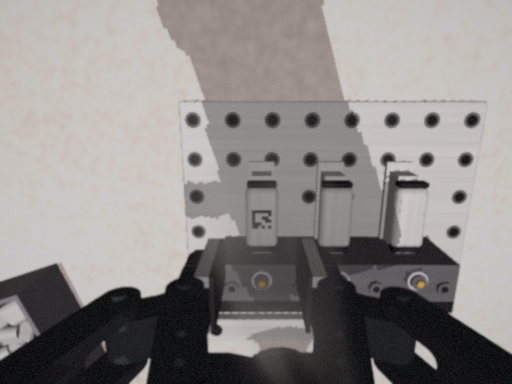

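The wrist view shows the code at (262,219) on the left stick, edges at columns 248 and 277, midway between the pads (about 222 and 302).

```bash
python3 - <<'E'
from h import *
im,d,T,ci=load('w5.png')
X=onplane([262,248,277,247,278],[219,190,190,238,238],.042,T,ci);print(X.round(4))
A=np.array([[-.953,.304,0],[.304,.953,0],[0,0,-1]]);print(((X-np.array([.5075,-.0254,.1]))@A*1e3).round(1))
E
```

```text
[[ 0.5102 -0.025   0.042 ]
 [ 0.49   -0.0275  0.042 ]
 [ 0.4953 -0.0108  0.042 ]
 [ 0.5194 -0.0378  0.042 ]
 [ 0.5253 -0.0193  0.042 ]]
[[ -2.5   1.2  58. ]
 [ 16.   -7.3  58. ]
 [ 16.   10.2  58. ]
 [-15.1  -8.2  58. ]
 [-15.1  11.2  58. ]]
```

```bash
python3 -m crank '[[[0,0.1,-1.5],[0,0,0],3.2],[[0,0.1,-3],[0,0,0],3.2],[[0,0.1,-4.5],[0,0,0],3.2],[[0,0.1,-5.5],[0,0,0],3.2],[[0,0.1,-6.2],[0,0,0],3.2],[[0,0.1,-6.6],[0,0,0],3.2],[[0,0.1,-6.6],[0,0,0],3.2],[[0,0.1,-6.6],[0,0,0],3.2]]'
```

```text
t: 16.3
ee_pos: [0.5078, -0.0239, 0.0345]
orientation: [[-0.953, 0.302, 0.002], [0.302, 0.953, 0.0], [-0.001, 0.001, -1.0]]
wrist_force: [-0.6, -0.1, -0.6]
finger_gap: 0.0317
```

```bash
python3 -m crank '[[[0,0,-0.1],[0,0,0],2.6],[[0,0,-0.1],[0,0,0],2],[[0,0,-0.1],[0,0,0],1.5],[[0,0,-0.1],[0,0,0],1.5],[[0,0,-0.1],[0,0,0],1.5],[[0,0,-0.1],[0,0,0],1.5],[[0,0,-0.1],[0,0,0],1.5]]' 60
```

```text
t: 17.0
ee_pos: [0.508, -0.0242, 0.0341]
orientation: [[-0.953, 0.303, 0.002], [0.303, 0.953, -0.0], [-0.002, 0.001, -1.0]]
wrist_force: [-1.8, 0.5, 4.9]
finger_gap: 0.0179
```

```bash
python3 -m crank '[[[-0.1,0.03,0],[0,0,0],1.5],[[-0.2,0.06,0],[0,0,0],1.5],[[-0.3,0.1,0],[0,0,0],1.5],[[-0.4,0.12,0],[0,0,0],1.5]]';  python3 - <<'E'
from h import *
im,d,T,ci=grab('wrist','w6.png'); im2=grab('side','s6.png')[0]
cv2.imwrite('pics/z6.png',cv2.hconcat([cv2.resize(im[130:330,150:450,::-1],(480,320)),cv2.resize(im2[180:240,210:270,::-1],(320,320))]))
E
```

```text
t: 17.4
ee_pos: [0.507, -0.0237, 0.0346]
orientation: [[-0.953, 0.304, 0.008], [0.304, 0.953, -0.001], [-0.008, 0.002, -1.0]]
wrist_force: [8.8, -2.1, -6.4]
finger_gap: 0.0183
```

View pics/z6.png

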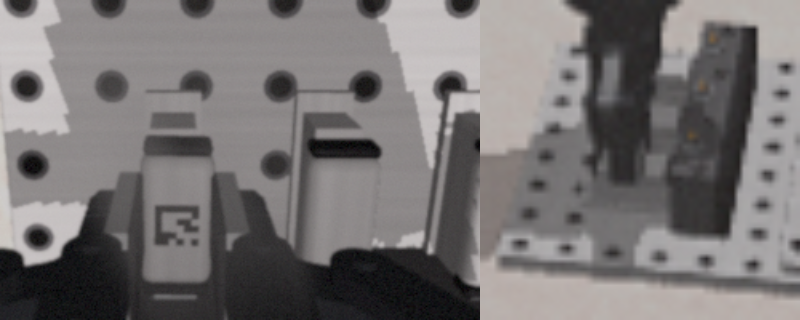

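The pads hold the marked stick by both sides (crop: stick at columns 143–213, code at (177,225)). The pull force is building up as expected, so I keep pulling.

```bash
python3 -m crank '[[[-0.3,0.1,0],[0,0,0],1.5],[[-0.6,0.2,0],[0,0,0],1.5],[[-0.9,0.29,0],[0,0,0],1.5],[[-1.2,0.38,0],[0,0,0],1.5],[[-1.5,0.48,0],[0,0,0],1.5],[[-1.8,0.57,0],[0,0,0],1.5],[[-2.1,0.67,0],[0,0,0],1.5],[[-2.4,0.76,0],[0,0,0],1.5],[[-2.6,0.83,0],[0,0,0],1.5],[[-2.6,0.83,0],[0,0,0],1.5]]';  python3 - <<'E'
from h import *
im,d,T,ci=grab('wrist','w7.png'); s=sensors.state();print(s['ee_pos'],s['wrist_force'])
cv2.imwrite('pics/z7.png',cv2.resize(im[100:330,150:450,::-1],(600,460)))
E
```

```text
t: 18.5
ee_pos: [0.4813, -0.0146, 0.0351]
orientation: [[-0.953, 0.303, 0.009], [0.303, 0.953, 0.0], [-0.009, 0.003, -1.0]]
wrist_force: [1.8, -1.2, 6.9]
finger_gap: 0.0177
[ 0.48120029 -0.01458985  0.03508267] [ 1.28736001 -0.93218726  8.24802815]
```

View pics/z7.png

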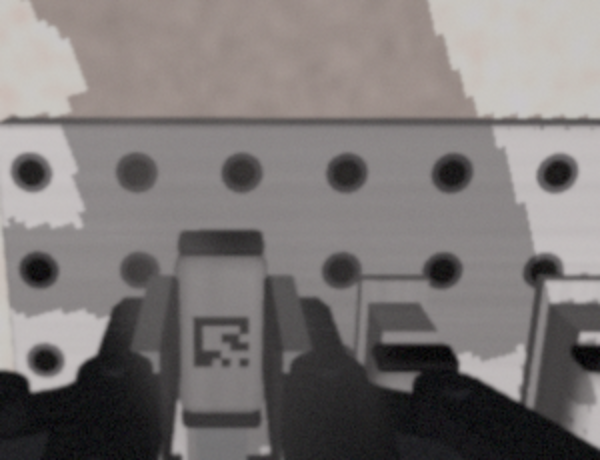

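The stick is out: its tongue end is visible at (222,420) and the blanks at right are still home. Lift and carry it to the tray.

```bash
python3 -m crank '[[[0,0,1],[0,0,0],1.5],[[0,0,3],[0,0,0],1.5],[[0,-1,6],[0,0,0],1.5],[[-0.5,-4,9],[0,0,1],1.5],[[-1,-8,10],[0,0,4],1.5],[[-1.5,-12.5,10],[0,0,8],1.5],[[-2,-17,10],[0,0,11],1.5],[[-2.5,-21.5,10],[0,0,11.5],1.5],[[-3,-26,10],[0,0,11.5],1.5],[[-3.3,-30,10],[0,0,11.5],1.5]]'; python3 -m crank '[[[-0.2,-2.5,0],[0,0,0],1.5],[[-0.4,-4,0],[0,0,0],1.5],[[-0.4,-4,0],[0,0,0],1.5]]';  python3 - <<'E'
from h import *
im,d,T,ci=grab('wrist','w8.png'); s=sensors.state();print(s['ee_pos'],s['wrist_force'],s['finger_gap'])
im0,d0,T0,c0=load('top1.png')
hsv=cv2.cvtColor(im0,cv2.COLOR_RGB2HSV); m=((hsv[...,1]<60)&(hsv[...,2]>70)).astype(np.uint8)*255
k=np.zeros_like(m);k[225:285,376:428]=m[225:285,376:428]
v,u=np.nonzero(k);X=onplane(u,v,.014,T0,c0);q=(X[:,:2]-[.4475,-.349])@np.array([[.9945,.1045],[-.1045,.9945]])
print('done stick in tray',len(q),q.min(0),q.max(0))
E
```

```text
t: 19.55
ee_pos: [0.4463, -0.3155, 0.135]
orientation: [[-0.994, 0.107, 0.007], [0.107, 0.994, 0.004], [-0.006, 0.004, -1.0]]
wrist_force: [0.5, -0.4, 0.7]
finger_gap: 0.0181
t: 19.85
ee_pos: [0.4411, -0.3564, 0.1346]
orientation: [[-0.994, 0.109, 0.005], [0.109, 0.994, 0.005], [-0.005, 0.005, -1.0]]
wrist_force: [-0.2, -0.3, -0.6]
finger_gap: 0.0181
[ 0.44186984 -0.35445504  0.13468792] [0.68109208 1.23808345 0.00124323] 0.01789464692025883
done stick in tray 182 [-0.08593306  0.01771064] [0.01212062 0.0514128 ]
```

View pics/w8.png

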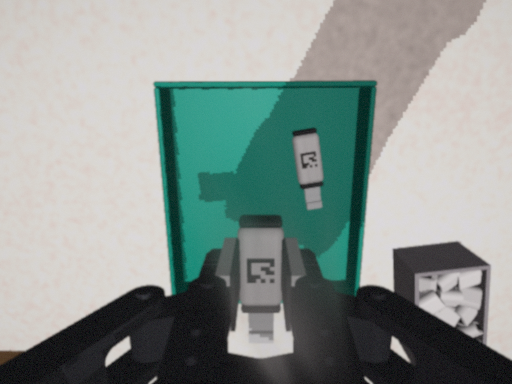

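The wrist view shows the held stick at (261,262), code up and tongue forward. The finished stick is at (308,160), and there is free floor on the left half of the tray. Lowering there.

```bash
python3 -m crank '[[[0.2,-1.2,-2],[0,0,0],1.5],[[0.2,-1.9,-5],[-0.2,0.3,0],1.5],[[0.2,-1.9,-8],[-0.2,0.3,0],1.5],[[0.2,-1.9,-10.5],[-0.2,0.3,0],1.5],[[0.2,-1.9,-11.8],[-0.2,0.3,0],1.5],[[0.2,-1.9,-12.3],[-0.2,0.3,0],1.5],[[0.2,-1.9,-12.6],[-0.2,0.3,0],1.5],[[0.2,-1.9,-12.6],[-0.2,0.3,0],1.5]]'; python3 -m crank '[[[0,0,-0.1],[0,0,0],1.5],[[0,0,-0.1],[0,0,0],1.5]]'
```

```text
t: 20.7
ee_pos: [0.4445, -0.3732, 0.0094]
orientation: [[-0.994, 0.107, 0.001], [0.107, 0.994, 0.002], [-0.001, 0.002, -1.0]]
wrist_force: [0.1, 0.1, -0.3]
finger_gap: 0.0178
t: 20.9
ee_pos: [0.445, -0.3735, 0.0093]
orientation: [[-0.994, 0.107, 0.003], [0.107, 0.994, 0.001], [-0.002, 0.001, -1.0]]
wrist_force: [0.7, 0.1, -1.2]
finger_gap: 0.0181
```

```bash
python3 -m crank '[[[0,0,-0.2],[0,0,0],1.5],[[0,0,-0.2],[0,0,0],1.5]]';python3 -m crank '[[[0,0,-0.1],[0,0,0],1.5],[[0,0,-0.1],[0,0,0],1.5]]'|grep -E 'pos|force';python3 -m crank '[[[0,0,-0.1],[0,0,0],1.5],[[0,0,-0.1],[0,0,0],1.5]]'|grep -E 'pos|force'
```

```text
t: 21.1
ee_pos: [0.4452, -0.3738, 0.0077]
orientation: [[-0.994, 0.107, 0.003], [0.107, 0.994, -0.0], [-0.003, 0.0, -1.0]]
wrist_force: [-0.1, -0.3, 2.8]
finger_gap: 0.0179
ee_pos: [0.4451, -0.3738, 0.0073]
wrist_force: [-2.3, 1.0, 7.8]
ee_pos: [0.4451, -0.3739, 0.0072]
wrist_force: [-2.0, 1.9, 9.7]
```

Contact; the stick is on the floor with a light press. Release and rise.

```bash
python3 -m crank '[[[0,0,0],[0,0,0],2.1],[[0,0,0],[0,0,0],2.4],[[0,0,0],[0,0,0],2.9],[[0,0,0],[0,0,0],3],[[0,0,0],[0,0,0],3],[[0,0,0.5],[0,0,0],3],[[0,0,2],[0,0,0],3],[[0,0,5],[0,0,0],3],[[0,0,9],[0,0,0],3],[[0,0,12],[0,0,0],3]]'; python3 -m crank '[[[0,0,3],[0,0,0],3],[[-3,0,6],[0,0,0],3],[[-5,0,8],[0,0,0],3],[[-5,0,8],[0,0,0],3],[[-5,0,8],[0,0,0],3]]'; python3 - <<'E'
from h import *
a=grab('wrist','w9.png')[0]; b,d,T,ci=grab('side','s9.png'); c,d2,T2,c2=grab('top','t9.png')
cv2.imwrite('pics/z9.png',cv2.hconcat([cv2.resize(a[:,:,::-1],(400,300)),cv2.resize(b[110:350,160:320,::-1],(200,300)),cv2.resize(c[160:280,80:340,::-1],(200,300))][:2]+[cv2.copyMakeBorder(cv2.resize(c[170:270,200:300,::-1],(200,200)),0,100,0,0,0)]))
P=cloud(d,T,ci)
for i,(n,xy) in enumerate((('bottle',(.533,.221)),('reader',(.419,.369)))):
    Q=P[...].reshape(-1,3);m=(np.hypot(Q[:,0]-xy[0],Q[:,1]-xy[1])<.05)&(Q[:,2]>.13)&(Q[:,2]<.17);print(n,m.sum(),Q[m].mean(0),Q[m][:,2].max())
# new stick height from wrist depth
im,d,T,ci=load('w9.png');P=cloud(d,T,ci);Q=P.reshape(-1,3)
m=(np.hypot(Q[:,0]-.4475,Q[:,1]+.3735)<.025)&(Q[:,2]<.04)&(Q[:,2]>.009);print('stick top',m.sum(),Q[m].mean(0),np.percentile(Q[m][:,2],[3,50,97]))
A=np.c_[Q[m][:,:2],np.ones(m.sum())];print('slopes',np.linalg.lstsq(A,Q[m][:,2],rcond=None)[0][:2])
im,d,T,ci=load('t9.png');P=cloud(d,T,ci)
ex=np.array([.952,-.306]);ey=np.array([.306,.952]);o=np.array([.542,.011])
F=np.stack([(P[...,:2]-o)@ex,(P[...,:2]-o)@ey,P[...,2]],-1)
for y in(-46,0,46):
    m=(F[...,2]>.036)&(F[...,2]<.05)&(abs(F[...,1]*1e3-y)<18)&(F[...,0]<.0)&(F[...,0]>-.06)
    print(y,m.sum(),np.percentile(F[m][:,0]*1e3,[3,97]).round(1) if m.any() else '')
s=sensors.state();print(s['t'],s['ee_pos'])
E
```

```text
t: 22.5
ee_pos: [0.4454, -0.374, 0.1296]
orientation: [[-0.994, 0.107, 0.005], [0.107, 0.994, -0.001], [-0.005, -0.001, -1.0]]
wrist_force: [-0.6, -0.5, -0.1]
finger_gap: 0.03
t: 23.0
ee_pos: [0.3955, -0.3741, 0.2101]
orientation: [[-0.994, 0.108, 0.006], [0.108, 0.994, -0.002], [-0.006, -0.002, -1.0]]
wrist_force: [-0.3, 0.2, -0.4]
finger_gap: 0.0297
bottle 84 [0.52935727 0.21922468 0.1509699 ] 0.16509440265184194<stdin>:6: RuntimeWarning: Mean of empty slice.
  ret = um.true_divide(
Traceback (most recent call last):
ValueError: zero-size array to reduction operation maximum which has no identity
```

View pics/z9.png

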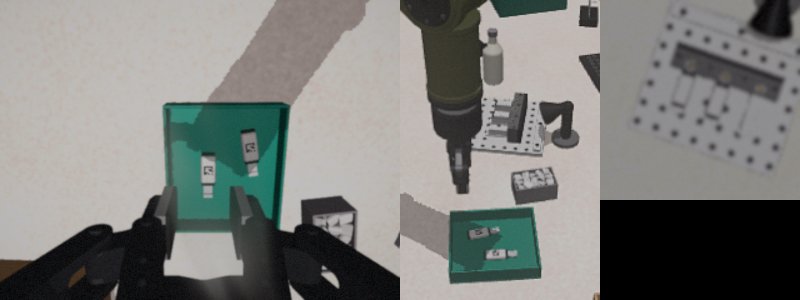

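The new stick lies in the tray at (207,172), code up, clear of the finished stick at (250,145). The blanks sit in the nest and the bottle stands. The arm hides the reader in the side view, so I finish the numeric checks with the top view.

```bash
python3 - <<'E'
from h import *
im,d,T,ci=load('w9.png');P=cloud(d,T,ci);Q=P.reshape(-1,3)
m=(np.hypot(Q[:,0]-.4475,Q[:,1]+.3735)<.018)&(Q[:,2]<.04)&(Q[:,2]>.009);A=np.c_[Q[m][:,:2],np.ones(m.sum())]
print('stick top',m.sum(),np.percentile(Q[m][:,2],[3,50,97]),np.linalg.lstsq(A,Q[m][:,2],rcond=None)[0][:2])
ex=np.array([.952,-.306]);ey=np.array([.306,.952]);o=np.array([.542,.011])
for f in('top1.png','t9.png'):
    im,d,T,ci=load(f);P=cloud(d,T,ci);Q=P.reshape(-1,3)
    for n,xy in(('bottle',(.533,.221)),('reader',(.419,.369))):
        m=(np.hypot(Q[:,0]-xy[0],Q[:,1]-xy[1])<.05)&(Q[:,2]>.13)&(Q[:,2]<.18);print(f,n,m.sum(),Q[m].mean(0).round(4))
    F=np.stack([(P[...,:2]-o)@ex,(P[...,:2]-o)@ey,P[...,2]],-1)
    for y in(-46,0,46):
        m=(F[...,2]>.036)&(F[...,2]<.05)&(abs(F[...,1]*1e3-y)<18)&(F[...,0]<.0)&(F[...,0]>-.06)
        print(y,m.sum(),np.percentile(F[m][:,0]*1e3,[3,97]).round(1) if m.any() else '')
E
```

```text
stick top 583 [0.01175971 0.0141857  0.01573606] [-0.012139    0.02304089]
top1.png bottle 111 [0.5333 0.2212 0.1577]
top1.png reader 242 [0.4186 0.3671 0.1474]
-46 126 [-41.   -1.6]
0 124 [-41.1  -1.4]
46 122 [-40.8  -1.5]
t9.png bottle 109 [0.5333 0.2212 0.158 ]
t9.png reader 250 [0.4204 0.3671 0.1469]
-46 0 
0 122 [-40.8  -1.4]
46 124 [-40.8  -1.6]
```

All good: stick flat at z 0.014, blanks home, bottle unmoved, reader standing.

```bash
python3 -c "
from cell import ticket
print(ticket.finish_job())"
```

```text
the job is handed in; nothing more can be done
None
```

The marked stick, from socket a, is booked out and lies in the tray. The job was handed in at about 23 s of robot time.

- **Reading:** I held the reader upright and still for over 2 s, about 70 mm above the code. It was within roughly 3 mm of straight above. There is no readout, so I could not confirm that it registered the code.
- **Reader:** It stands back in its holster about 2 mm from where it started. The side camera could not see it at the end because the arm was in the way, so this rests on the top view.
- **Stick:** I pulled it straight back out of the socket. The pull force read about 9 N partway through. It was lowered until it touched the tray floor, then released. Its top measures 14 mm above the bench, as it should when lying flat, with the code up. It lies clear of the finished stick.
- **Left alone:** Both blank sticks and the bottle measure the same as at the start, within camera noise. I checked the finished stick by eye only; nothing came near it.

One reading disagreed: the gripper showed an opening of about 18 mm on the 20 mm wide stick, although the camera showed a good grip on both sides. The stick also touched the tray floor about 1.4 mm sooner than I had calculated.

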